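Start the block heater at its keys

ROBOT

A 6-joint arm with a two-finger parallel gripper is mounted at the origin on a cart in front of the work surface, level with it; the furniture and walls round the work are solid. World frame = base frame: x ahead of the robot, y to its left, z up, the work surface at z = 0. Lengths are in m, angles in rad, forces in N, time in s.
With the tool pointing down it reaches from about 0.25 to 0.725 m from the base axis. Payload 4 kg.
Tool frame: the origin (TCP) lies at the very end of the fingers, on their centre line; the grasp point (between the pads) lies 19 mm behind it; z points along the fingers, y is the line along which they close (so a half turn about z gives the same grasp; the last joint's range is limited). The gripper opens to 85 mm and grips with 20 to 120 N. Pads are 22 mm wide; open, the fingers measure 114 mm over their backs; the gripper's body (76 mm by 85 mm) begins 54 mm behind the grasp point. The pads swing forward as they close: fully open they stand 13 mm farther back than shut.
Start: joints at [-1.181, 0.241, 0.005, 1.335, 0, 1.571], TCP at [0.19, -0.462, 0.207] pointing down, gripper open.
Joint ranges: [-2.72, 2.72], [-1.05, 1.87], [-1.09, 1.28], [-1.99, 2.15], [-1.42, 1.44], [-3.14, 3.14]. Speed limits (rad/s): [2.79, 2.79, 3.14, 3.14, 3.14, 3.14].

INTERFACE

Orientations are given as a 3x3 rotation matrix whose columns are the frame's x, y, z axes.
In Python, from rig import bot gives the robot as it stands. The module is installed in compiled form; this text tells all that it offers.
- The arm moves only by the tool arm_command, never from a script. Its argument "rows" is a list of rows, each a list of 7 numbers: the turn, a rotation vector about the tool's x, y, z in rad, then the shift along the tool's x, y, z in mm, then the finger opening in mm, from 0 to 85.4. A call has exactly 10 rows; each row is the pose to reach, as a shift and turn from the pose commanded when the call began, along the tool's axes at that moment; what a row does not reach only later rows make up. A row lasts 1/12 s, in which the tool goes at most 41.7 mm and 7.16 degrees, less where a joint would pass 70% of its speed; a pose out of reach is approached as far as the arm can. A call with a gripper value outside its range is refused whole. The fingers move at their own pace and stop on an object; the grip force is fixed at half the most. Time passes only in rows, so rows that repeat a pose let the fingers close, or fill a call up. It gives the time, the measured TCP pose, the force, the opening and the grip force at its end, in the units of the state.
- bot.state(): the state, without advancing time (a new reading comes with each control period).
- bot.grab_frame(name): name is "scene" or "top" or "wrist"; returns the picture (384x512x3 uint8, red, green, blue); there is no depth.
- bot.calibration(name): a dict with "fx", "fy", "cx", "cy" (pixels), "T" (4x4, takes a point from camera to world coordinates); the wrist camera has in their place "hand_eye" (4x4, takes a point from camera to tool coordinates, whose origin is the TCP and whose axes are the flange's). Camera axes: x right, y up, looking along -z (the intrinsics and any distortion apply to the point x, -y, -z); pixel columns grow to the right and rows downward; lengths in m; the calibration is good to about 2 mm. A picture is of the moment at which its call begins: read the wrist's pose just before it. calibration takes no time and is no camera call.
- bot.close_job(): hands the job in; it is judged then, once.
The state is a dict: "time": time; "joint_positions": joint angles; "dq": joint speeds; "tau": joint torques, N m; "eef_pos": TCP position; "tool_rot": TCP orientation; "contact_force": force on the tool from outside, world axes, zero at the start; "ft_torque": the same for the moment, N m; "finger_gap": finger opening in m; "gripper_force": force on a finger pad.
Only numpy, scipy, OpenCV 4.12 (cv2) and the standard library are available. Lean on these libraries where they do the work, as an engineer would, in place of code of your own. Each camera call takes 0.05 s, during which the arm holds its last target. There are 200 camera calls.

TASK

Start the tube block heater: press the far half of its rocker switch fully down so it is on, then push the square latch key fully in so it stays in, and then press the long bar key all the way down and let it spring back. Only press with the fingertips, in this order; leave the round stop key alone and do not shift or lift the two small bottles standing on the heater.

Things in the scene. Friction and masses are not known exactly. Their poses are not given: they have to be found in the camera images.
- heater: block heater: flat white box 170 (x) x 250 mm (y), deck 45 mm high, fixed on the cart; origin under its centre, x to its back, y to its left, yaw within 0.3. Rear half: metal block with tubes (caps up to 101 mm). Front half, on the line x = -46 mm: four black plates 58 mm apart, each with one white control square to the heater; which control is where changes
- rocker (a joint): rocker switch angle, rad: 0 off (near half level, far half standing up), 0.4 on (far half pressed level, near half standing up). It stays where it is left; turning it takes about 1.5 N at the far end.
- rocker_press (a point): point to press, on the surface of the rocker's far half, 22 mm from the pivot. The rocker is a V-shaped paddle 56 mm long (heater's x), 26 mm wide; the far half has a moulded rib. This point is about 67 mm above the cart when off (the end of the half 69 mm) and 58 mm when on; press straight down on it
- square (a joint): square key travel, m: 0 up, 0.007 fully in. It is a push-latch: it takes about 3 N and stays down where it is pressed.
- square_press (a point): centre of the top face of the square key (26 x 26 mm); 60 mm above the cart when up, 53 mm when fully in (3 mm proud of its plate)
- bar (a joint): bar key travel, m: 0 up, 0.007 fully down; it springs back by itself (1.4 N at the top, 4.5 N at the bottom)
- bar_press (a point): centre of the top face of the long narrow bar key (50 mm along the heater's x, 15 mm wide); 60 mm above the cart when up, 53 mm when fully down
- round (a joint): round key travel, m: 0 up, 0.007 down; a spring key like the bar; this is the stop key and is to be left alone
- round_press (a point): centre of the top face of the round key (30 mm across), 60 mm above the cart
- vial_0: small capped bottle, 21 mm across, 45 mm tall, standing loose on the heater beside the metal block, at its left; origin at the centre of its underside; a bystander
- vial_1: small capped bottle, 21 mm across, 49 mm tall, standing loose on the heater beside the metal block, at its right; origin at the centre of its underside; a bystander

How it is judged:
On the way, in this order (a step that is already met when the one before it is completed fails the run):
1. the rocker is on, the square key still out (value of joint rocker above 0.34 rad and value of joint square below 0.003 m), for 0.1 s.
2. the square key is fully in with the rocker on and the bar up (value of joint square above 0.0055 m and value of joint rocker above 0.34 rad and value of joint bar below 0.003 m), for 0.1 s.
3. the bar key is pressed fully down with the rocker on and the square key in (value of joint each of bar, square above 0.0055 m and value of joint rocker above 0.34 rad), for 0.05 s.
At the end, for the whole second after the job is handed in: Rocker on (over 0.34 of 0.4 rad), square key in (over 5.5 of 7 mm), bar and round keys up again (within 1.5 mm), the two small bottles within 20 mm of where they stood (value of joint rocker above 0.34 rad and value of joint square above 0.0055 m and value of joint each of bar, round below 0.0015 m and not (distance of any of vial_0, vial_1 from where it was at the start of the episode above 0.02 m)); the robot touches nothing.
It fails at once if the round stop key is pressed (over 3 mm) (value of joint round above 0.003 m).
It fails at once if the square key is pressed in while the rocker is off (value of joint square above 0.003 m and value of joint rocker below 0.3 rad).
It fails at once if the bar key is pressed while the square key is not in (value of joint bar above 0.003 m and value of joint square below 0.005 m).
It fails at once if a small bottle on the heater is lifted or shifted by more than 20 mm (distance of any of vial_0, vial_1 from where it was at the start of the episode above 0.02 m).
It also fails if it takes over 40 s, if anything falls off the work surface, if the arm or the gripper's body presses on something with over 40 N, if the wrist force passes 120 N, or if a joint passes its speed limit or range.

## Working session

There is one attempt and no reset: what is moved stays moved. The work goes in short steps, Python scripts to look and compute and a tool call to move; the robot and the scene stay as the last step left them, time stands still between calls to the robot, and variables do not carry over. Pictures are saved under pics/ and viewed, at most 10 in all, crops included, and the job is handed in when it is done.

Besides the shell and the picture viewer there is one more tool, called as name(argument=value, ...) on one line, values as JSON. arm_command: Moves the arm, as the interface text tells. Its arguments: {"type":"object","properties":{"rows":{"type":"array","items":{"type":"array","items":{"type":"number"}}}},"required":["rows"]}

```bash
mkdir -p pics
python3 - <<'E'
from rig import bot
import cv2,numpy as np
for n in("top","scene"):
    f=bot.grab_frame(n); cv2.imwrite(f"pics/{n}0.png",f[:,:,::-1]); c=bot.calibration(n); print(n,{k:np.round(v,3).tolist() for k,v in c.items()})
print({k:np.round(v,3).tolist() for k,v in bot.calibration("wrist").items()})
print({k:np.round(v,3).tolist() for k,v in bot.state().items()})
E
```

```text
top {'fx': 456.605, 'fy': 456.605, 'cx': 264.946, 'cy': 192.59, 'T': [[0.026, 0.997, -0.072, 0.477], [-1.0, 0.026, 0.003, 0.088], [0.005, 0.072, 0.997, 0.906], [0.0, 0.0, 0.0, 1.0]]}
scene {'fx': 482.693, 'fy': 482.693, 'cx': 252.685, 'cy': 197.316, 'T': [[-0.729, 0.34, -0.595, 0.046], [-0.685, -0.34, 0.644, 0.633], [0.016, 0.877, 0.48, 0.478], [0.0, 0.0, 0.0, 1.0]]}
{'fx': 270.609, 'fy': 270.609, 'cx': 253.585, 'cy': 193.576, 'hand_eye': [[0.001, 0.959, 0.284, 0.072], [1.0, -0.002, 0.001, 0.001], [0.001, 0.284, -0.959, -0.166], [0.0, 0.0, 0.0, 1.0]]}
{'time': 0.1, 'joint_positions': [-1.181, 0.241, 0.004, 1.335, -0.0, 1.571], 'dq': [0.001, -0.001, 0.003, -0.001, 0.001, 0.001], 'tau': [0.001, -37.314, 25.301, 0.011, 0.0, -0.0], 'eef_pos': [0.19, -0.462, 0.207], 'tool_rot': [[0.925, 0.38, -0.001], [0.38, -0.925, 0.002], [-0.0, -0.002, -1.0]], 'contact_force': [0.096, 0.214, 0.58], 'ft_torque': [-0.017, 0.033, 0.015], 'gripper_force': 0.0, 'finger_gap': 0.085}
```

View pics/top0.png

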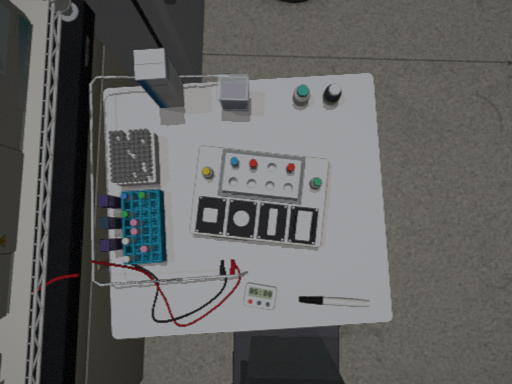

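View pics/scene0.png

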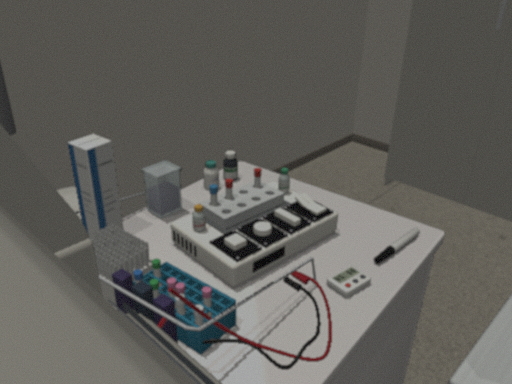

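The top view shows, left to right, the square (210,215), round (241,218), bar (273,221) and rocker (304,225) plates, with the vials at (208,172) and (316,183). Next I'll measure the plates and the white controls on them.

```bash
cat > h.py <<'E'
from rig import bot
import cv2,numpy as np
def ray(c,T,u,v,z):
    d=T[:3,:3]@np.array([(u-c["cx"])/c["fx"],-(v-c["cy"])/c["fy"],-1]); o=T[:3,3]
    return o+d*(z-o[2])/d[2]
E
python3 - <<'E'
from h import *
f=cv2.imread("pics/top0.png"); c=bot.calibration("top"); T=np.array(c["T"])
g=f.max(2); x0,y0,x1,y1=185,185,335,255
m=np.zeros_like(g); m[y0:y1,x0:x1]=(g[y0:y1,x0:x1]<90)*255
cs,h=cv2.findContours(m,cv2.RETR_CCOMP,cv2.CHAIN_APPROX_NONE)
P=[]
for k,q in enumerate(cs):
    a=cv2.contourArea(q)
    if a<60: continue
    hole=h[0][k][3]>=0
    if not hole and a<400: continue
    (u,v),s,an=cv2.minAreaRect(q); z=.060 if hole else .050
    p=ray(c,T,u,v,z); print("hole" if hole else "plate",a,np.round([u,v],1),np.round(s,1),round(an,1),np.round(p,4))
    if not hole:P.append(p)
P=np.array(sorted(P,key=lambda p:-p[1])); print(np.diff(P,axis=0), np.linalg.norm(np.diff(P,axis=0),axis=1))
d=P[0]-P[-1]; print("yaw",np.arctan2(-d[0],d[1]))
cv2.imwrite("pics/crop.png",cv2.resize(f[140:255,180:340],None,fx=4.5,fy=4.5,interpolation=cv2.INTER_CUBIC))
E
```

```text
plate 885.5 [302.7 224.9] [27.  36.3] 5.9 [0.4802 0.0135 0.05  ]
hole 475.5 [303.2 225.2] [16.8 31.5] 6.8 [0.4797 0.0135 0.06  ]
plate 895.0 [271.9 221.6] [26.9 36.4] 6.0 [0.4849 0.0712 0.05  ]
hole 264.5 [272.1 221.5] [10.5 29. ] 5.7 [0.4851 0.0712 0.06  ]
plate 886.5 [241.2 218.4] [27.1 36. ] 6.3 [0.4894 0.1288 0.05  ]
hole 230.0 [241. 218.] [17. 17.] 45.0 [0.4899 0.1288 0.06  ]
plate 891.5 [210.5 215. ] [27.2 36.2] 6.7 [0.4942 0.1865 0.05  ]
hole 226.0 [209.8 214.7] [16.5 15.8] 6.3 [0.4945 0.1868 0.06  ]
[[-0.00477183 -0.05764791  0.        ]
 [-0.00455103 -0.05760015  0.        ]
 [-0.00469467 -0.05769724  0.        ]] [0.05784506 0.05777966 0.05788792]
yaw -0.08087503023021857
```

View pics/crop.png

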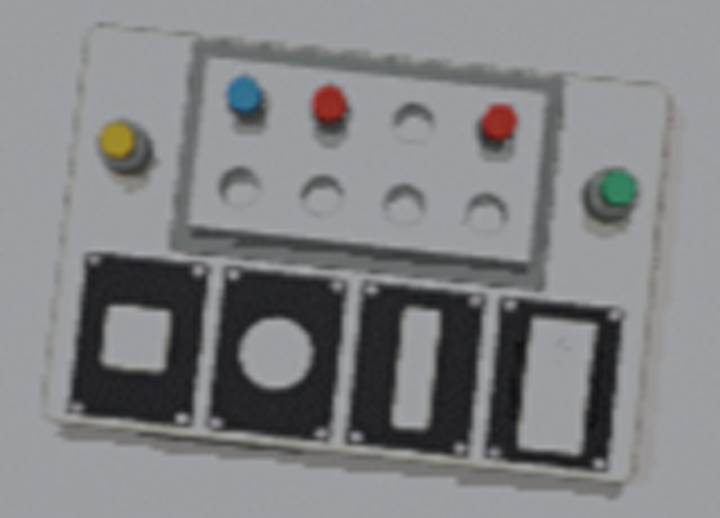

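The plates are 57.8 mm apart against the stated 58, and the heater yaw is -0.081. That puts rocker_press at about (0.502, 0.012). I'll approach it high with the fingers shut.

arm_command(rows=[[0,0,0.047,33,-22.5,0,0],[0,0,0.094,66,-45,0,0],[0,0,0.141,99,-67.5,0,0],[0,0,0.188,132,-90,0,0],[0,0,0.235,165,-112.5,0,0],[0,0,0.282,198,-135,0,0],[0,0,0.329,231,-157.5,0,0],[0,0,0.376,264,-180,0,0],[0,0,0.423,297,-202.5,0,0],[0,0,0.47,330,-225,0,0]])

```text
time: 0.93
eef_pos: [0.4101, -0.127, 0.2072]
tool_rot: [[0.997, -0.082, -0.0], [-0.082, -0.997, -0.0], [-0.0, 0.0, -1.0]]
contact_force: [0.7, -2.6, 0.2]
finger_gap: -0.0004
gripper_force: 0.0
```

```bash
cat >> h.py <<'E'
XA=np.array([.9967,-.0808,0]); P0={"rocker":np.array([.4800,.0135,0])+.022*XA,"bar":np.array([.485,.0712,0]),"square":np.array([.4945,.1867,0])}
def togo(n,z):
    s=bot.state(); R=np.array(s["tool_rot"]); p=np.array(s["eef_pos"]); t=P0[n].copy(); t[2]=z
    yaw=np.arctan2(R[1,0],R[0,0]); print(n,"t",round(s["time"],2),"tcp",np.round(p,4),"shift mm",np.round(1000*R.T@(t-p),1),"turn z",round(yaw+.081,4),"tilt",np.round(R[:,2],4),"F",np.round(s["contact_force"],2),"gap",round(s["finger_gap"],3))
E
python3 -c "
from h import *
togo('rocker',.1)
c=bot.calibration('top');T=np.array(c['T']);d=bot.calibration('scene');D=np.array(d['T'])
for z in(0,.05,.1,.15,.2): print(z,ray(c,T,245,271,z).round(3),ray(d,D,312,262,z).round(3))
"
```

```text
rocker t 0.93 tcp [ 0.4101 -0.127   0.2072] shift mm [  80.1 -145.9  107.2] turn z -0.0015 tilt [-4.e-04 -0.e+00 -1.e+00] F [ 0.66 -2.57  0.22] gap -0.0
0 [0.387 0.121 0.   ] [0.415 0.086 0.   ]
0.05 [0.392 0.119 0.05 ] [0.376 0.143 0.05 ]
0.1 [0.397 0.117 0.1  ] [0.338 0.2   0.1  ]
0.15 [0.402 0.115 0.15 ] [0.299 0.257 0.15 ]
0.2 [0.407 0.114 0.2  ] [0.261 0.315 0.2  ]
```

The wire rail is low, about 3 cm, so it isn't in the way. Next I'll hover over the rocker.

arm_command(rows=[[0,0,0,16,-29,0,0],[0,0,0,32,-58,0,0],[0,0,0,48,-87,10,0],[0,0,0,64,-116,30,0],[0,0,0,80,-146,60,0],[0,0,0,80,-146,90,0],[0,0,0,80,-146,107,0],[0,0,0,80,-146,107,0],[0,0,0,80,-146,107,0],[0,0,0,80,-146,107,0]])

```text
time: 1.77
eef_pos: [0.5006, -0.0156, 0.1015]
tool_rot: [[0.999, -0.044, 0.002], [-0.044, -0.999, 0.021], [0.001, -0.021, -1.0]]
contact_force: [1.0, 0.1, 0.1]
finger_gap: 0.0001
gripper_force: 0.0
```

```bash
python3 -c "
from h import *
togo('rocker',.07)
f=bot.grab_frame('wrist');cv2.imwrite('pics/w1.png',f[:,:,::-1])
c=bot.calibration('wrist');s=bot.state();E=np.eye(4);E[:3,:3]=s['tool_rot'];E[:3,3]=s['eef_pos'];C=np.linalg.inv(E@np.array(c['hand_eye']))
for p in [[.48,.0135,.055],[*P0['rocker'][:2],.067],[*P0['bar'][:2],.06],[*P0['square'][:2],.06],[.4897,.1288,.06],s['eef_pos']]:
  q=C@np.r_[p,1]; print((c['cx']-c['fx']*q[0]/q[2]).round(1),(c['cy']+c['fy']*q[1]/q[2]).round(1))
"
```

```text
rocker t 1.77 tcp [ 0.5006 -0.0156  0.1015] shift mm [  0.1 -26.7  32.1] turn z 0.0373 tilt [ 0.0017  0.0208 -0.9998] F [0.98 0.1  0.12] gap 0.0
221.0 228.8
219.1 209.4
151.4 227.9
14.7 221.7
83.1 224.8
252.6 226.9
```

View pics/w1.png

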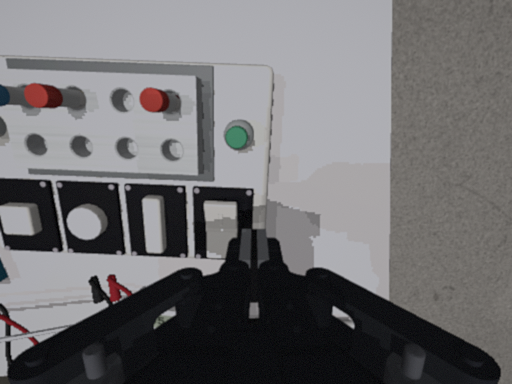

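The wrist view shows the rocker plate at (222,222), the bar at (153,224), the square at (20,219) and the fingertip at (253,227). The predicted control positions agree, but the TCP stopped 27 mm short in y with a slight tilt. I'll find out why.

```bash
python3 -c "
from h import *
s=bot.state()
for k in('joint_positions','dq','tau','ft_torque','contact_force'): print(k,np.round(s[k],3))
"
```

```text
joint_positions [-0.045  0.314 -0.182  1.073  0.021  3.141]
dq [-0.001 -0.013  0.005 -0.004  0.003  0.   ]
tau [  0.115 -37.595  22.404   0.045   0.072  -0.   ]
ft_torque [0.035 0.009 0.   ]
contact_force [ 0.672  0.017 -0.14 ]
```

Joint 6 is at its limit, so I'll use the half-turned grip orientation instead. First I'll rise, then turn the other way.

arm_command(rows=[[0,0,-0.12,0,0,-30,0],[0,0,-0.24,0,0,-60,0],[0,0,-0.36,0,0,-60,0],[0,0,-0.48,0,0,-60,0],[0,0,-0.6,0,0,-60,0],[0,0,-0.72,0,0,-60,0],[0,0,-0.84,0,0,-60,0],[0,0,-0.96,0,0,-60,0],[0,0,-1.08,0,0,-60,0],[0,0,-1.2,0,0,-60,0]])

```text
time: 2.65
eef_pos: [0.5011, -0.0171, 0.1628]
tool_rot: [[0.398, 0.918, 0.005], [0.917, -0.398, 0.021], [0.021, -0.004, -1.0]]
contact_force: [0.2, 0.7, 0.4]
finger_gap: 0.0001
gripper_force: 0.0
```

arm_command(rows=[[0,0,-0.12,0,0,0,0],[0,0,-0.24,0,0,0,0],[0,0,-0.36,0,0,0,0],[0,0,-0.48,0,0,0,0],[0,0,-0.6,0,0,0,0],[0,0,-0.72,0,0,0,0],[0,0,-0.84,0,0,0,0],[0,0,-0.96,0,0,0,0],[0,0,-1.08,0,0,0,0],[0,0,-1.2,0,0,0,0]])

```text
time: 3.48
eef_pos: [0.5011, -0.0171, 0.1628]
tool_rot: [[-0.711, 0.703, 0.005], [0.703, 0.711, 0.021], [0.011, 0.018, -1.0]]
contact_force: [0.2, 0.4, 0.7]
finger_gap: 0.0001
gripper_force: 0.0
```

```bash
cat >> h.py <<'E'
from scipy.spatial.transform import Rotation as Ro
def togo(n,z):
    s=bot.state(); R=np.array(s["tool_rot"]); p=np.array(s["eef_pos"]); t=P0[n].copy(); t[2]=z
    G=np.c_[-XA,[-.0808,-.9967,0],[0,0,-1]]; G[:,1]=np.cross(G[:,2],G[:,0])
    print(n,"t",round(s["time"],2),"tcp",np.round(p,4),"shift mm",np.round(1000*R.T@(t-p),1),"turn",np.round(Ro.from_matrix(R.T@G).as_rotvec(),3),"F",np.round(s["contact_force"],2),"q6",round(s["joint_positions"][5],3))
E
python3 -c "
from h import *
togo('rocker',.09)"
```

```text
rocker t 3.48 tcp [ 0.5011 -0.0171  0.1628] shift mm [18.9 19.7 73.4] turn [ 0.021 -0.004 -0.699] F [0.2  0.43 0.66] q6 0.732
```

arm_command(rows=[[0.003,0,-0.1,3,3,0,0],[0.006,-0.001,-0.2,6,6,0,0],[0.009,-0.002,-0.3,10,10,0,0],[0.012,-0.002,-0.4,14,14,0,0],[0.015,-0.003,-0.5,17,17,10,0],[0.018,-0.003,-0.6,19,20,30,0],[0.021,-0.004,-0.7,19,20,50,0],[0.021,-0.004,-0.7,19,20,73,0],[0.021,-0.004,-0.7,19,20,73,0],[0.021,-0.004,-0.7,19,20,73,0]])

```text
time: 4.32
eef_pos: [0.5006, 0.0122, 0.0888]
tool_rot: [[-0.996, 0.086, -0.005], [0.086, 0.996, 0.001], [0.005, 0.0, -1.0]]
contact_force: [0.2, 0.5, -0.4]
finger_gap: 0.0001
gripper_force: 0.0
```

```bash
python3 -c "
from h import *
togo('rocker',.07)
f=bot.grab_frame('wrist');cv2.imwrite('pics/w2.png',f[:,:,::-1])"
```

```text
rocker t 4.32 tcp [0.5006 0.0122 0.0888] shift mm [-1.5 -0.4 18.8] turn [ 0.    -0.005 -0.005] F [ 0.23  0.47 -0.38] q6 0.11
```

View pics/w2.png

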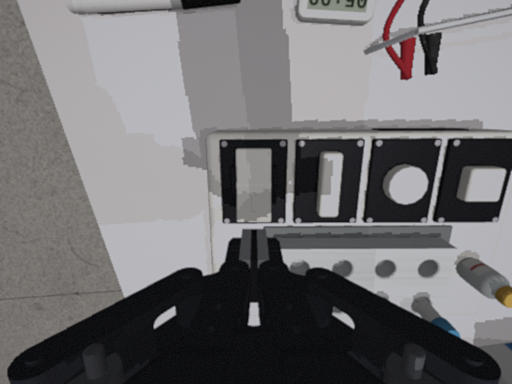

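The fingertip at (253,235) is in line with the rocker paddle at (253,185), over its far end. I'll press down to about z 0.058.

arm_command(rows=[[0,-0.005,-0.005,-1,0,8,0],[0,-0.005,-0.005,-1,0,16,0],[0,-0.005,-0.005,-1,0,20,0],[0,-0.005,-0.005,-1,0,23,0],[0,-0.005,-0.005,-1,0,26,0],[0,-0.005,-0.005,-1,0,28,0],[0,-0.005,-0.005,-1,0,30,0],[0,-0.005,-0.005,-1,0,31,0],[0,-0.005,-0.005,-1,0,31,0],[0,-0.005,-0.005,-1,0,31,0]])

```text
time: 5.2
eef_pos: [0.5016, 0.0124, 0.057]
tool_rot: [[-0.997, 0.08, 0.0], [0.08, 0.997, 0.0], [-0.0, 0.0, -1.0]]
contact_force: [-0.2, -0.4, -0.3]
finger_gap: -0.0002
gripper_force: 0.0
```

arm_command(rows=[[0,0,0,0,0,0.5,0],[0,0,0,0,0,1,0],[0,0,0,0,0,1.5,0],[0,0,0,0,0,2,0],[0,0,0,0,0,2,0],[0,0,0,0,0,2.5,0],[0,0,0,0,0,2.5,0],[0,0,0,0,0,3,0],[0,0,0,0,0,3,0],[0,0,0,0,0,3,0]])

```text
time: 6.03
eef_pos: [0.5016, 0.0124, 0.054]
tool_rot: [[-0.997, 0.08, 0.0], [0.08, 0.997, 0.0], [-0.0, 0.0, -1.0]]
contact_force: [1.3, -0.0, -0.5]
finger_gap: 0.0001
gripper_force: 0.0
```

There's no contact force even at 0.054, so I'll look.

```bash
python3 -c "
from h import *
togo('rocker',.07)
f=bot.grab_frame('wrist')[100:290,180:400];g=bot.grab_frame('scene')[150:290,160:360]
cv2.imwrite('pics/w3.png',np.hstack([cv2.resize(f,(440,380)),cv2.resize(g,(360,380))])[:,:,::-1])"
```

```text
rocker t 6.03 tcp [0.5016 0.0124 0.054 ] shift mm [ -0.4  -0.6 -16. ] turn [0.    0.    0.001] F [ 1.31 -0.   -0.48] q6 0.105
```

View pics/w3.png

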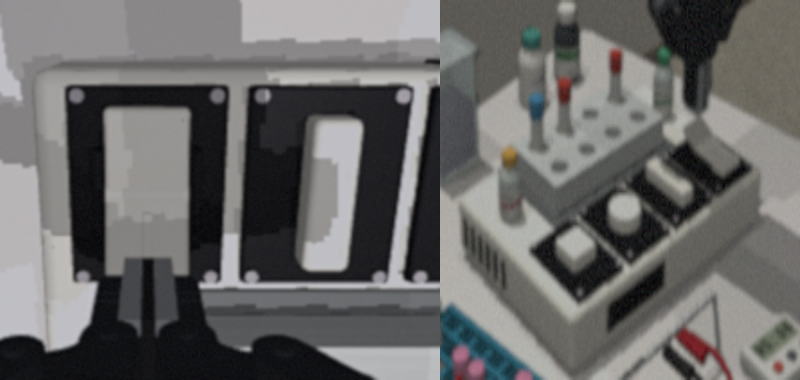

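The scene view now shows the near half of the rocker standing up, so it has turned at least most of the way. I'll keep easing down until there's a clear force.

arm_command(rows=[[0,0,0,0,0,0.5,0],[0,0,0,0,0,1,0],[0,0,0,0,0,1,0],[0,0,0,0,0,1.5,0],[0,0,0,0,0,1.5,0],[0,0,0,0,0,2,0],[0,0,0,0,0,2,0],[0,0,0,0,0,2,0],[0,0,0,0,0,2,0],[0,0,0,0,0,2,0]])

```text
time: 6.97
eef_pos: [0.5016, 0.0124, 0.052]
tool_rot: [[-0.997, 0.08, 0.0], [0.08, 0.997, 0.0], [-0.0, 0.0, -1.0]]
contact_force: [-0.2, -0.7, 0.3]
finger_gap: -0.0001
gripper_force: 0.0
```

```bash
python3 -c "
from h import *
c=bot.calibration('scene');C=np.linalg.inv(np.array(c['T']));s=bot.state();t=np.array(s['eef_pos'])
def pr(p):
  q=C@np.r_[p,1]; return np.round([c['cx']-c['fx']*q[0]/q[2],c['cy']+c['fy']*q[1]/q[2]],1)
print('tcp',pr(t),pr(t+[0,0,.01]))
b=np.array([.48,.0135,0]);ya=np.array([.0808,.9967,0])
for n,d,e,z in(('far end L on',.028,.013,.058),('far end L off',.028,.013,.069),('far R on',.028,-.013,.058),('near L on',-.028,.013,.069),('pivotL',0,.013,.055)): print(n,pr(b+d*XA+e*ya+[0,0,z]))
g=bot.grab_frame('scene')[160:230,260:370]
cv2.imwrite('pics/s4.png',cv2.resize(g,None,fx=7,fy=7,interpolation=cv2.INTER_CUBIC)[:,:,::-1])"
```

```text
tcp [300.3 201.4] [300.6 196.6]
far end L on [293.2 199.4]
far end L off [293.6 194. ]
far R on [303.  194.9]
near L on [317.3 205.8]
pivotL [304.6 206.7]
```

View pics/s4.png

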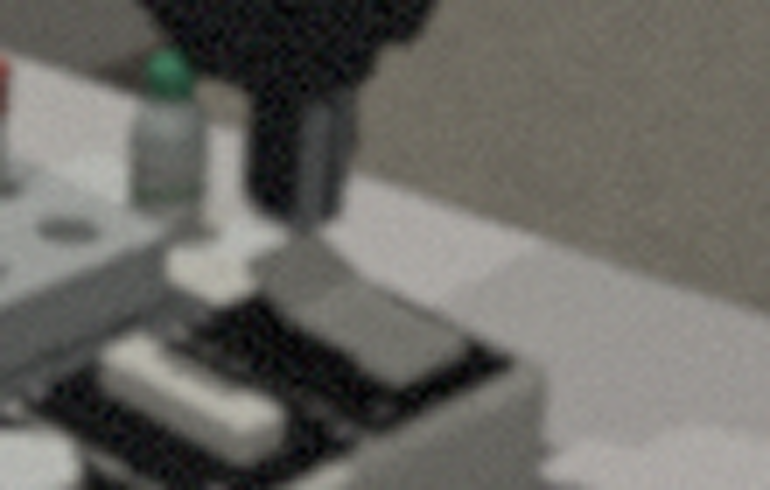

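```bash
cat >> h.py <<'E'
def tri(c1,T1,a,c2,T2,b):
    L=[]
    for c,T,(u,v) in((c1,T1,a),(c2,T2,b)):
        d=T[:3,:3]@np.array([(u-c["cx"])/c["fx"],-(v-c["cy"])/c["fy"],-1]); L.append((T[:3,3],d/np.linalg.norm(d)))
    A=sum(np.eye(3)-np.outer(d,d) for o,d in L); b=sum((np.eye(3)-np.outer(d,d))@o for o,d in L); x=np.linalg.solve(A,b)
    return x.round(4),[round(1000*np.linalg.norm(np.cross(x-o,d)),1) for o,d in L]
E
python3 -c "
from h import *
t=bot.calibration('top');s=bot.calibration('scene');w=bot.calibration('wrist');TT=np.array(t['T']);TS=np.array(s['T'])
S=bot.state();E=np.eye(4);E[:3,:3]=S['tool_rot'];E[:3,3]=S['eef_pos'];TW=E@np.array(w['hand_eye'])
print('tip',tri(s,TS,(303,191),w,TW,(254,229)))
f=cv2.imread('pics/scene0.png'); h=cv2.imread('pics/scene0.png').min(2)
m=np.uint8(h>150)*255; m[:190]=0;m[265:]=0;m[:,:205]=0;m[:,345:]=0
n,l,st,ce=cv2.connectedComponentsWithStats(m)
for k in range(1,n):
  if 40<st[k,4]<1500: print(st[k],ce[k].round(1))
# table corners
g=cv2.imread('pics/top0.png').max(2)
for uv in((304,225),(210,215),(304,104)): print(ray(t,TT,*uv,.06).round(3))
print('square,round,bar centres tri', tri(t,TT,(209.8,214.7),s,TS,(235.5,241)),tri(t,TT,(241,218),s,TS,(262,228)),tri(t,TT,(272.1,221.5),s,TS,(287.5,216)))
"
```

```text
tip (array([0.4944, 0.0135, 0.0756]), [np.float64(1.8), np.float64(1.8)])
[285 190  46  22 384] [306.7 199.1]
[277 209  21  12  77] [287.1 214.4]
[290 217  55  48 650] [328.8 250.9]
[255 222  15   9  97] [262.2 225.9]
[205 228  32  37 303] [216.  245.8]
[226 234  18  11 100] [234.7 238.9]
[0.48  0.012 0.06 ]
[0.494 0.186 0.06 ]
[0.708 0.017 0.06 ]
square,round,bar centres tri (array([0.4941, 0.187 , 0.0531]), [np.float64(0.8), np.float64(0.8)]) (array([0.4899, 0.129 , 0.0529]), [np.float64(0.3), np.float64(0.3)]) (array([0.4845, 0.0706, 0.0533]), [np.float64(0.7), np.float64(0.7)])
```

Triangulating the keys confirms the heater position. The real fingertip, however, comes out at about z 0.075, roughly 2 cm above the reported TCP, so the rocker hasn't been touched yet. From here I'll descend by force.

arm_command(rows=[[0,0,0,0,0,1,0],[0,0,0,0,0,2,0],[0,0,0,0,0,3,0],[0,0,0,0,0,4,0],[0,0,0,0,0,5,0],[0,0,0,0,0,6,0],[0,0,0,0,0,7,0],[0,0,0,0,0,8,0],[0,0,0,0,0,8,0],[0,0,0,0,0,8,0]])

```text
time: 7.85
eef_pos: [0.5017, 0.0124, 0.044]
tool_rot: [[-0.997, 0.08, 0.001], [0.08, 0.997, 0.0], [-0.001, 0.0, -1.0]]
contact_force: [0.4, -0.1, 0.8]
finger_gap: -0.0
gripper_force: 0.1
```

arm_command(rows=[[0,0,0,0,0,1,0],[0,0,0,0,0,2,0],[0,0,0,0,0,3,0],[0,0,0,0,0,4,0],[0,0,0,0,0,5,0],[0,0,0,0,0,6,0],[0,0,0,0,0,6,0],[0,0,0,0,0,6,0],[0,0,0,0,0,6,0],[0,0,0,0,0,6,0]])

```text
time: 8.68
eef_pos: [0.5012, 0.0124, 0.0378]
tool_rot: [[-0.997, 0.08, -0.0], [0.08, 0.997, 0.0], [0.0, 0.0, -1.0]]
contact_force: [1.6, -0.1, 0.2]
finger_gap: -0.0002
gripper_force: 0.3
```

arm_command(rows=[[0,0,0,0,0,1,0],[0,0,0,0,0,1,0],[0,0,0,0,0,2,0],[0,0,0,0,0,2,0],[0,0,0,0,0,3,0],[0,0,0,0,0,3,0],[0,0,0,0,0,4,0],[0,0,0,0,0,4,0],[0,0,0,0,0,4,0],[0,0,0,0,0,4,0]])

```text
time: 9.52
eef_pos: [0.5017, 0.0124, 0.0342]
tool_rot: [[-0.997, 0.08, 0.001], [0.08, 0.997, 0.0], [-0.001, 0.0, -1.0]]
contact_force: [0.0, -0.2, 3.5]
finger_gap: -0.0001
gripper_force: 1.5
```

```bash
python3 -c "
from h import *
togo('rocker',.03)
g=bot.grab_frame('scene')[160:230,260:370];f=bot.grab_frame('wrist')[140:260,180:300]
cv2.imwrite('pics/s5.png',np.hstack([cv2.resize(g,(495,315),interpolation=cv2.INTER_CUBIC),cv2.resize(f,(300,315))])[:,:,::-1])"
```

```text
rocker t 9.52 tcp [0.5017 0.0124 0.0342] shift mm [-0.3 -0.6  4.2] turn [0.    0.001 0.001] F [ 0.04 -0.22  3.49] q6 0.105
```

View pics/s5.png

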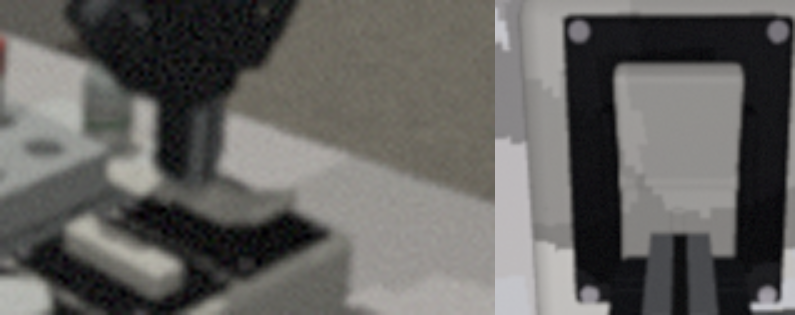

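The near half now stands up (crop (240,205)) and the fingertip is on the far half with a force of 3.5 N. I'll press a little more against the stop.

arm_command(rows=[[0,0,0,0,0,1,0],[0,0,0,0,0,1,0],[0,0,0,0,0,1.5,0],[0,0,0,0,0,1.5,0],[0,0,0,0,0,2,0],[0,0,0,0,0,2,0],[0,0,0,0,0,2,0],[0,0,0,0,0,2,0],[0,0,0,0,0,2,0],[0,0,0,0,0,2,0]])

```text
time: 10.45
eef_pos: [0.5018, 0.0124, 0.0339]
tool_rot: [[-0.997, 0.08, 0.002], [0.08, 0.997, 0.0], [-0.002, 0.0, -1.0]]
contact_force: [-3.4, -0.4, 15.2]
finger_gap: -0.0003
gripper_force: 7.9
```

There's a firm stop at 15 N, so the rocker is on. TCP 0.034 corresponds to a surface at 0.058, an offset of 24 mm. Now I'll lift and cross to the square key.

arm_command(rows=[[0,0,0,0,0,-20,0],[0,0,0,0,0,-45,0],[0,0,0,4,35,-45,0],[0,0,0,8,70,-45,0],[0,0,0,12,105,-45,0],[0,0,0,17,140,-45,0],[0,0,0,21,173,-45,0],[0,0,0,21,173,-45,0],[0,0,0,21,173,-45,0],[0,0,0,21,173,-45,0]])

```text
time: 11.28
eef_pos: [0.4936, 0.1862, 0.0763]
tool_rot: [[-0.997, 0.079, -0.001], [0.079, 0.997, -0.001], [0.001, -0.001, -1.0]]
contact_force: [0.4, -0.3, -0.9]
finger_gap: 0.0001
gripper_force: 0.0
```

```bash
python3 -c "
from h import *
togo('square',.036)
f=bot.grab_frame('wrist');cv2.imwrite('pics/w6.png',f[90:290,:,::-1])"
```

```text
square t 11.28 tcp [0.4936 0.1862 0.0763] shift mm [-0.9  0.6 40.3] turn [-0.001 -0.001  0.002] F [ 0.38 -0.28 -0.87] q6 0.44
```

View pics/w6.png

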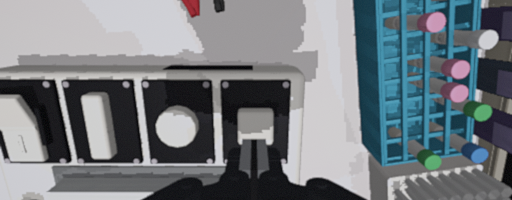

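The fingertips at (255,140) are over the square key at (256,122). The rocker on the left stands with its near half up. I'll press the square key.

arm_command(rows=[[0,0,0,0,0,15,0],[0,0,0,0,0,28,0],[0,0,0,0,0,36,0],[0,0,0,0,0,39,0],[0,0,0,0,0,41,0],[0,0,0,0,0,43,0],[0,0,0,0,0,45,0],[0,0,0,0,0,46,0],[0,0,0,0,0,46,0],[0,0,0,0,0,46,0]])

```text
time: 12.17
eef_pos: [0.4951, 0.1868, 0.0314]
tool_rot: [[-0.997, 0.08, 0.002], [0.08, 0.997, 0.001], [-0.002, 0.001, -1.0]]
contact_force: [-0.2, -0.2, 1.2]
finger_gap: 0.0001
gripper_force: 0.7
```

arm_command(rows=[[0,0,0,0,0,0.5,0],[0,0,0,0,0,1,0],[0,0,0,0,0,1.5,0],[0,0,0,0,0,2,0],[0,0,0,0,0,2,0],[0,0,0,0,0,2,0],[0,0,0,0,0,2,0],[0,0,0,0,0,2,0],[0,0,0,0,0,2,0],[0,0,0,0,0,2,0]])

```text
time: 13.0
eef_pos: [0.4949, 0.1868, 0.0292]
tool_rot: [[-0.997, 0.08, 0.001], [0.08, 0.997, 0.001], [-0.001, 0.001, -1.0]]
contact_force: [1.6, 0.1, 3.3]
finger_gap: -0.0003
gripper_force: 1.3
```

arm_command(rows=[[0,0,0,0,0,0.5,0],[0,0,0,0,0,1,0],[0,0,0,0,0,1.5,0],[0,0,0,0,0,2,0],[0,0,0,0,0,2,0],[0,0,0,0,0,2.5,0],[0,0,0,0,0,2.5,0],[0,0,0,0,0,2.5,0],[0,0,0,0,0,2.5,0],[0,0,0,0,0,2.5,0]])

```text
time: 13.83
eef_pos: [0.495, 0.1868, 0.029]
tool_rot: [[-0.997, 0.08, 0.002], [0.08, 0.997, 0.001], [-0.002, 0.001, -1.0]]
contact_force: [-3.6, -1.5, 17.3]
finger_gap: 0.0002
gripper_force: 8.7
```

It hit a hard stop at 0.029 with 17 N, so the square key is in. Next is the bar key: up, then across.

arm_command(rows=[[0,0,0,0,0,-20,0],[0,0,0,0,0,-48,0],[0,0,0,0,0,-48,0],[0,0,0,0,-30,-48,0],[0,0,0,0,-60,-48,0],[0,0,0,1,-90,-48,0],[0,0,0,1,-116,-48,0],[0,0,0,1,-116,-48,0],[0,0,0,1,-116,-48,0],[0,0,0,1,-116,-48,0]])

```text
time: 14.67
eef_pos: [0.4837, 0.0712, 0.074]
tool_rot: [[-0.997, 0.08, -0.001], [0.08, 0.997, 0.001], [0.001, 0.001, -1.0]]
contact_force: [-0.4, 0.2, 0.4]
finger_gap: -0.0001
gripper_force: 0.0
```

```bash
python3 -c "
from h import *
togo('bar',.036)
f=bot.grab_frame('wrist');cv2.imwrite('pics/w7.png',f[90:290,:,::-1])"
```

```text
bar t 14.67 tcp [0.4837 0.0712 0.074 ] shift mm [-1.3  0.  38. ] turn [ 0.001 -0.001  0.001] F [-0.38  0.22  0.36] q6 0.226
```

View pics/w7.png

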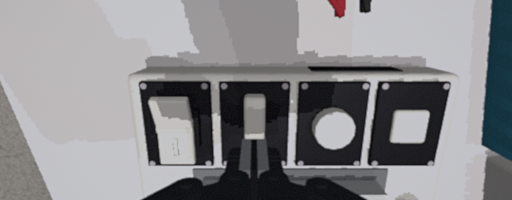

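The fingertips at (254,140) are centred on the bar key at (255,115). The square key is flush at (410,127) and the rocker is on. I'll press the bar.

arm_command(rows=[[0,0,0,0,0,15,0],[0,0,0,0,0,28,0],[0,0,0,0,0,36,0],[0,0,0,0,0,40,0],[0,0,0,0,0,42,0],[0,0,0,0,0,44,0],[0,0,0,0,0,46,0],[0,0,0,0,0,47,0],[0,0,0,0,0,47,0],[0,0,0,0,0,47,0]])

```text
time: 15.55
eef_pos: [0.4842, 0.0716, 0.029]
tool_rot: [[-0.997, 0.08, 0.001], [0.08, 0.997, 0.002], [-0.001, 0.002, -1.0]]
contact_force: [-4.6, 1.2, 10.6]
finger_gap: -0.0
gripper_force: 5.5
```

It bottomed at 0.029 with 10.6 N. I'll retreat straight up.

arm_command(rows=[[0,0,0,0,0,0,0],[0,0,0,0,0,-10,0],[0,0,0,0,0,-40,0],[0,0,0,0,0,-75,0],[0,0,0,0,0,-110,0],[0,0,0,0,0,-130,0],[0,0,0,0,0,-130,0],[0,0,0,0,0,-130,0],[0,0,0,0,0,-130,0],[0,0,0,0,0,-130,0]])

```text
time: 16.38
eef_pos: [0.4832, 0.0706, 0.1562]
tool_rot: [[-0.997, 0.08, -0.002], [0.08, 0.997, -0.0], [0.002, -0.001, -1.0]]
contact_force: [0.2, 0.6, -0.7]
finger_gap: -0.0001
gripper_force: 0.0
```

```bash
python3 -c "
from h import *
togo('bar',.1)
print(bot.close_job())"
```

```text
bar t 16.38 tcp [0.4832 0.0706 0.1562] shift mm [-1.9  0.7 56.2] turn [-0.001 -0.002  0.001] F [ 0.21  0.61 -0.68] q6 0.225
the job is handed in; nothing more can be done
None
```

I pressed the rocker on, then the square key in, then the bar key down to its stop, released it, and handed the job in at about 16.4 s; the hand-in returned no verdict, and I took no picture after the bar press to confirm it sprang back.

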